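# Drive the old plug out of a hub with a drift

## Robot

A 6-joint arm with a two-finger parallel gripper is mounted at the origin on a cart in front of the work surface, level with it; the furniture and walls round the work are solid. World frame = base frame: x ahead of the robot, y to its left, z up, the work surface at z = 0. Lengths are in mm, angles in rad, forces in N, time in s.
With the tool pointing down it reaches from about 275 to 1000 mm from the base axis. Payload 8.4 kg.
Tool frame: the origin (TCP) lies between the finger pads; the fingertips stand r.nose_length ahead of it and the grasp point (between the pads) lies 8 mm behind it (r.nose_length is the distance from the TCP to the fingertips, in mm); y points along the fingers, x is the direction in which the jaws open and shut, and the axes are right-handed (so a half turn about y gives the same grasp; the last joint's range is limited). The gripper opens to 85 mm and grips with 20 to 120 N. Pads are 22 mm wide; open, the fingers measure 114 mm over their backs; the gripper's body (76 mm by 85 mm) begins 54 mm behind the grasp point. The pads swing forward as they close: fully open they stand 13 mm farther back than shut.
Start: joints at [-1.176, 0.353, 1.633, -0, 1.155, -0.002], TCP at [241.542, -576.442, 242.281] pointing down, gripper open.
Joint ranges: [-2.63, 2.63], [-0.92, 2.1], [0.06, 2.66], [-1.3, 4.44], [0, 2.69], [-3.02, 3.02]. Speed limits (rad/s): [2.22, 2.22, 2.79, 3.14, 3.14, 3.14].

## Interface

Orientations are given as [roll, pitch, yaw] about the fixed x, y, z axes, in that order (R = Rz(yaw) Ry(pitch) Rx(roll)).
In Python, from rig import r, cams, order gives the robot as it stands. The module is installed in compiled form; this text tells all that it offers.
- The arm moves only by the shell command python3 -m crank 'ROWS' [FORCE]. ROWS is JSON, a list of rows, each a list of 7 numbers: the turn, a rotation vector about the tool's x, y, z in degrees, then the shift along the tool's x, y, z in cm, then the opening, from -1 (shut) to 1 (fully open). A call has exactly 10 rows; each row shifts and turns the pose as measured when the row begins, along the tool's axes as they then stand; what a row does not reach is not made up. A row lasts 1/12 s, in which the tool goes at most 41.7 mm and 7.16 degrees, less where a joint would pass 70% of its speed; a pose out of reach is approached as far as the arm can. A call with a gripper value outside its range is refused whole. The fingers move at their own pace and stop on an object; FORCE is the grip in N (left out, the last holds). Time passes only in rows, so rows that do not move let the fingers close, or fill a call up. It gives the time, the measured TCP pose, the force and the opening at its end, in the units of the state.
- r.sense(): the state, without advancing time (a new reading comes with each control period).
- cams.grab_frame(name): name is "side" or "top" or "wrist"; returns the picture (480x640x3 uint8, blue, green, red); there is no depth.
- cams.camera_info(name): a dict with "intrinsics" (3x3 intrinsics, pixels), "view" (4x4, takes a point from world to camera coordinates); the wrist camera has in their place "hand_eye" (4x4, takes a point from camera to tool coordinates, whose origin is the TCP and whose axes are the tool frame's). Camera axes: x right, y up, looking along -z (the intrinsics and any distortion apply to the point x, -y, -z); pixel columns grow to the right and rows downward; lengths in mm; the calibration is good to about 2 mm. A picture is of the moment at which its call begins: read the wrist's pose just before it. camera_info takes no time and is no camera call.
- order.sign_off(): hands the job in, once; it reports no verdict.
The state is a dict: "clock": time; "qpos": joint angles; "qvel": joint speeds; "joint_efforts": joint torques, N m; "eef_pos": TCP position; "tcp_rot": TCP orientation; "contact_force": force on the tool from outside, world axes, zero at the start; "wrist_torque": the same for the moment, N m; "opening": opening from 0.0 (shut) to 1.0 (fully open).
Only numpy, scipy, OpenCV 4.12 (cv2) and the standard library are available. Lean on these libraries where they do the work, as an engineer would, in place of code of your own. Each camera call takes 0.05 s, during which the arm holds its last target.

## Task

Take the steel drift out of its wooden holder, find the off-centre knock-out hole in the hub's cover plate with its nose, and push the drift down through it until the brass plug seated in the hub drops into the tray below. Feel your way: never press the drift against the hub or its cover with more than 35 N, and do not touch the plug with the gripper. Then draw the drift out and put it back fully home in its holder, and leave the tape roll and the hex nut where they are.

Things in the scene. Friction and masses are not known exactly. Their poses are not given: they have to be found in the camera images.
- stand: Knock-out stand, fixed: dark tray 112 x 100 mm (x, y) with rims up to 20 mm, two grey cheeks at y = -40 and +40 mm, between them a round grey hub, 70 mm across, from z = 48 mm (open underside) to 80 mm, with an upright 31 mm bore. A square steel cover plate 46 x 46 x 8 mm lies on the hub, upper face at z = 88 mm. Origin: centre of the stand's underside, on the hub's axis; z up.
- hub_top (a point): Centre of the cover plate's flat upper face, on the hub's axis. The plate has one through hole, 14 mm wide with a 1.5 mm chamfer at its mouth; its centre is 7 mm from this point, in a direction that differs every time (the plate is clamped turned to any angle; it will not turn) and that no reading tells: it must be seen or felt. Below the plate the bore is free for the drift.
- tray_floor (a point): Centre of the tray's floor on the hub's axis, 6 mm above the stand's underside, 42 mm below the hub's underside.
- plug: Greased brass plug, 29 mm across, 22 mm long, upright in the hub's bore, held by three spring balls under its tapered foot. Origin: centre of its foot face, about 54 mm above the stand's underside at the start, so its top is about 12 mm below the cover's upper face. A push of about 8 to 20 N starts it, less keeps it sliding; pushed about 22 mm, it is past the balls and drops to the tray.
- plug_mid (a point): Middle of the plug, 11 mm above its foot face.
- drift: Steel drift, 108 mm long, 0.2 kg: round shank 12 mm thick and 64 mm long with a nose bevelled 2 mm, below a round dark handle 24 mm thick and 44 mm long, to be gripped. Origin: end of the nose; z runs up along the drift. It stands upright in the holder, handle's shoulder on the block's top, nose 4 mm above the bench.
- drift_tip (a point): The nose's end, on the drift's axis (same point as the drift's origin).
- holder: Wooden holder block, 46 x 46 x 68 mm, fixed to the bench, with one upright through hole of 15 mm (2.5 mm chamfer) in the middle. Origin: centre of its underside; z up.
- holder_top (a point): Centre of the holder's hole, at the height of its upper face (68 mm above the bench).
- tape: Roll of black electrical tape lying flat, 68 mm across, 19 mm high; not to be disturbed. Origin: centre of its underside.
- nut: Steel hex nut, 19 x 22 x 10 mm; not to be disturbed. Origin: centre of its underside.

How it is judged (in metres and radians):
On the way, in this order (a step that is already met when the one before it is completed fails the run):
1. the drift's nose has passed through the cover plate's hole, the plug still in its bore (z of drift_tip in the frame of stand between 0.04 and 0.079 m and horizontal distance between drift_tip and hub_top below 0.013 m and angle between drift's own z axis and vertical below 0.2 rad and z of plug_mid in the frame of stand above 0.045 m), for 0.1 s.
2. the plug has dropped into the tray, with the drift still through the hole (z of plug_mid in the frame of stand below 0.035 m and horizontal distance between plug_mid and tray_floor below 0.05 m and z of drift_tip in the frame of stand below 0.08 m and horizontal distance between drift_tip and hub_top below 0.013 m), for 0.05 s.
At the end, for the whole second after the job is handed in: The plug lies at rest in the stand's tray (its middle less than 35 mm above the stand's underside and within 50 mm of the tray's centre); the drift stands in its holder's hole, shoulder down on the block to within 3 mm, upright within 0.06 rad, at rest (z of plug_mid in the frame of stand below 0.035 m and horizontal distance between plug_mid and tray_floor below 0.05 m and linear speed of each of plug, drift below 0.02 m/s and horizontal distance between drift_tip and holder_top below 0.005 m and z of drift_tip in the frame of holder below 0.007 m and angle between drift's own z axis and vertical below 0.06 rad); the robot touches nothing.
It fails at once if the drift is pressed against the hub or its cover with more than 35 N (contact force between drift and stand above 35 N).
It fails at once if the plug is touched by the gripper (contact force between the fingers and plug above 0.5 N).
It fails at once if the tape roll or the nut is displaced by more than 30 mm (distance of any of tape, nut from where it was at the start of the episode above 0.03 m).
It also fails if it takes over 72 s, if anything falls off the work surface, if the arm or the gripper's body presses on something with over 40 N, if the wrist force passes 120 N, or if a joint passes its speed limit or range.

## Working session

There is one attempt and no reset: what is moved stays moved. The work goes in short steps, Python scripts to look and compute and a shell command to move; the robot and the scene stay as the last step left them, time stands still between calls to the robot, and variables do not carry over. Pictures are saved under pics/ and viewed, and the job is handed in when it is done.

```bash
mkdir -p pics; python3 - <<'E'
from rig import r,cams
import cv2
print(r.sense(), r.nose_length)
for n in ["side","top","wrist"]:
    i=cams.camera_info(n); print(n,{k:(v.round(4).tolist() if hasattr(v,'round') else v) for k,v in i.items()})
    cv2.imwrite(f"pics/{n}0.png",cams.grab_frame(n))
E
```

```text
{'clock': 0.0, 'qpos': array([-1.17640944e+00,  3.53631549e-01,  1.63412263e+00,  1.36429952e-05,
        1.15523566e+00, -2.40303025e-03]), 'qvel': array([ 2.06588729e-04, -2.48266016e-04, -3.35519388e-04,  4.76881565e-05,
        5.40541382e-05, -7.49969423e-04]), 'joint_efforts': array([-2.21233063e-04, -6.05261350e+01, -3.42064619e+01, -1.43570412e-05,
        9.45047272e-03, -2.85609684e-05]), 'eef_pos': array([ 241.3606439 , -576.0111665 ,  241.57697779]), 'tcp_rot': array([-1.57078050e+00,  1.39714635e-03, -1.17401191e+00]), 'contact_force': array([-0.07439011,  0.2207919 ,  0.15447114]), 'wrist_torque': array([-0.00827376,  0.01636185,  0.01653298]), 'opening': 0.9985935292726106} 11.0
side {'intrinsics': [[540.9802, 0.0, 319.0834], [0.0, 540.9802, 233.3003], [0.0, 0.0, 1.0]], 'view': [[-0.9693, -0.2451, -0.0183, 500.8742], [0.1366, -0.5991, 0.7889, -131.9916], [-0.2043, 0.7622, 0.6142, -799.2097], [0.0, 0.0, 0.0, 1.0]]}
top {'intrinsics': [[550.9782, 0.0, 323.3355], [0.0, 550.9782, 235.4482], [0.0, 0.0, 1.0]], 'view': [[-0.0154, -0.9998, -0.0133, 13.5714], [0.9933, -0.0169, 0.1146, -522.9648], [-0.1148, -0.0114, 0.9933, -931.5537], [0.0, 0.0, 0.0, 1.0]]}
wrist {'intrinsics': [[390.2897, 0.0, 317.5428], [0.0, 390.2897, 239.2576], [0.0, 0.0, 1.0]], 'hand_eye': [[1.0, -0.0001, -0.0014, 0.2291], [-0.0013, 0.289, -0.9573, -131.5675], [0.0005, 0.9573, 0.289, 74.3168], [0.0, 0.0, 0.0, 1.0]]}
```

View pics/side0.png

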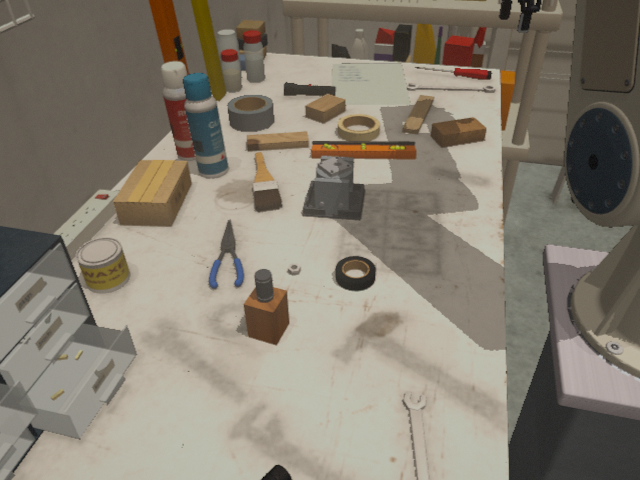

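View pics/top0.png

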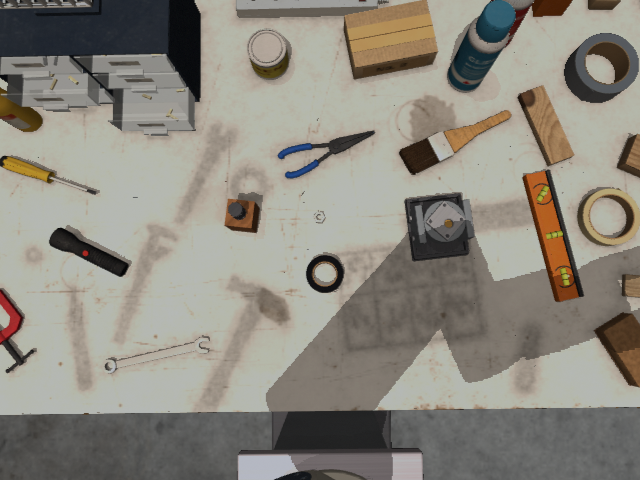

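View pics/wrist0.png

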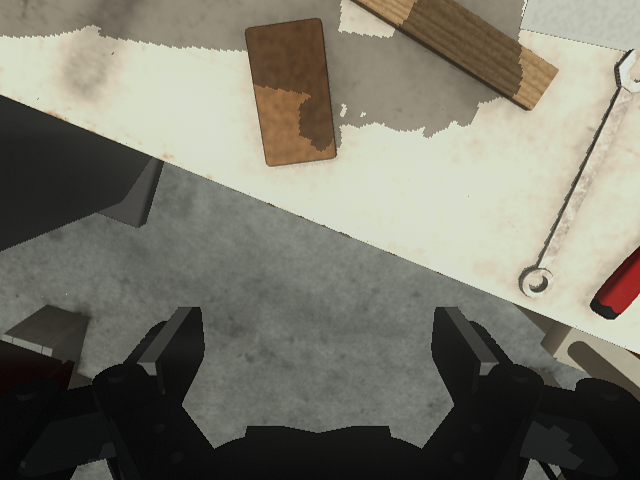

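The top view shows the holder at about (242,215), the stand at (437,226) with a brownish hole near (448,224), the tape at (325,273) and the nut at (319,216). I'll zoom in next.

```bash
python3 - <<'E'
import cv2,numpy as np
a=cv2.imread('pics/top0.png')
c1=cv2.resize(a[185:270,395:480],(400,400),interpolation=cv2.INTER_CUBIC)
c2=cv2.resize(a[185:245,215:275],(400,400),interpolation=cv2.INTER_CUBIC)
cv2.imwrite('pics/z1.png',np.hstack([c1,c2]))
E
cat > h.py <<'E'
import numpy as np,cv2
from rig import r,cams
from scipy.spatial.transform import Rotation as Ro
def ray(name,px,state=None):
    i=cams.camera_info(name);K=i["intrinsics"]
    d=np.linalg.inv(K)@np.array([px[0],px[1],1.]);d=np.array([d[0],-d[1],-d[2]])
    if name=="wrist":
        s=state or r.sense();R=Ro.from_euler('xyz',s['tcp_rot']).as_matrix();H=np.array(i['hand_eye'])
        return R@H[:3,3]+s['eef_pos'],R@H[:3,:3]@d
    V=np.array(i["view"]);return -V[:3,:3].T@V[:3,3],V[:3,:3].T@d
def onz(name,px,z,state=None):
    o,d=ray(name,px,state);return o+d*(z-o[2])/d[2]
def proj(name,p,state=None):
    i=cams.camera_info(name);K=i["intrinsics"]
    if name=="wrist":
        s=state or r.sense();R=Ro.from_euler('xyz',s['tcp_rot']).as_matrix();H=np.array(i['hand_eye'])
        q=R.T@(np.array(p)-s['eef_pos']);q=H[:3,:3].T@(q-H[:3,3])
    else:
        V=np.array(i["view"]);q=V[:3,:3]@np.array(p)+V[:3,3]
    u=K@np.array([q[0],-q[1],-q[2]]);return u[:2]/u[2]
E
```

```text
(no output)
```

View pics/z1.png

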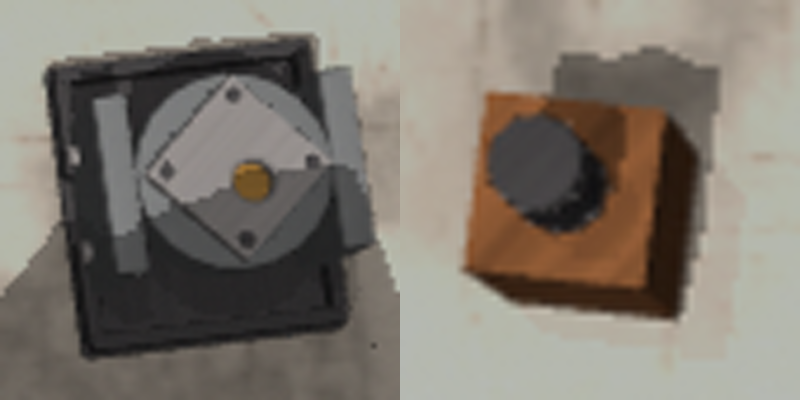

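```bash
python3 - <<'E'
from h import *
print('holdertop',onz('top',(239.9,213.7),68),'handletop',onz('top',(235.5,209.2),112))
print('hole',onz('top',(448.6,223.7),88),'plate',onz('top',(446,220.7),88))
print('tape',onz('top',(325,273),10),'nut',onz('top',(319.5,216.5),5))
for p in [(-1,0)]:
  A=[onz('top',(215+(u-400)*.15,185+v*.15),68)[:2] for u,v in [(488,93),(667,113),(645,290),(465,270)]]
  for i in range(4): d=A[(i+1)%4]-A[i]; print('holder edge',np.linalg.norm(d),np.degrees(np.arctan2(d[1],d[0])))
A=[onz('top',(395+u*.2125,185+v*.2125),88)[:2] for u,v in [(232,77),(332,160),(248,260),(148,175)]]
print('plate corners',np.round(A,1))
s=r.sense();R=Ro.from_euler('xyz',s['tcp_rot']).as_matrix();print(R.round(3))
E
```

```text
holdertop [558.07144778 144.86908464  68.        ] handletop [558.54318291 144.7421772  112.        ]
hole [ 532.32279434 -201.15072379   88.        ] plate [ 537.35814908 -197.1057163    88.        ]
tape [458.56009565   3.41257519  10.        ] nut [560.44682482  11.74949468   5.        ]
holder edge 45.917434565242154 -97.45928131897698
holder edge 45.51759364574061 172.91565431971134
holder edge 45.9159721378235 82.64940666262359
holder edge 45.60470275598419 -7.083120687069574
plate corners [[ 569.5 -195.6]
 [ 539.6 -229.2]
 [ 505.1 -198.6]
 [ 535.5 -165. ]]
[[ 0.386 -0.     0.922]
 [-0.922  0.001  0.386]
 [-0.001 -1.    -0.   ]]
```

The hole is visible through the plate at about (448.6,223.7), so a first estimate is (532,-201). On the way I'll stop above the stand for a closer look with the wrist camera.

```bash
python3 -m crank '[[0,0,0,-2,0,3.5,1],[0,0,0,-2,0,3.5,1],[0,0,0,-2,0,3.5,1],[0,0,0,-2,0,3.5,1],[0,0,0,-2,0,3.5,1],[0,0,0,-2,0,3.5,1],[0,0,0,-2,0,3.5,1],[0,0,0,-2,0,3.5,1],[0,0,0,-2,0,3.5,1],[0,0,0,-2,0,3.5,1]]' 40
```

```text
clock: 0.98
eef_pos: [489.9, -251.0, 239.0]
tcp_rot: [-1.573, 0.001, -1.186]
contact_force: [1.0, -1.9, -1.1]
opening: 1.004
```

```bash
python3 -m crank '[[0,0,0,-1.5,0,2.9,1],[0,0,0,-1.5,0,2.9,1],[0,0,0,-0.3,0,0.5,1],[0,0,0,0,0,0,1],[0,0,0,0,0,0,1],[0,0,0,0,0,0,1],[0,0,0,0,0,0,1],[0,0,0,0,0,0,1],[0,0,0,0,0,0,1],[0,0,0,0,0,0,1]]'
python3 - <<'E'
from h import *
s=r.sense();print(s['eef_pos'],s['tcp_rot'],abs(s['qvel']).max())
a=cams.grab_frame('wrist');cv2.imwrite('pics/w1.png',a)
E
```

```text
clock: 1.82
eef_pos: [538.1, -190.6, 237.7]
tcp_rot: [-1.574, 0.003, -1.183]
contact_force: [1.0, 0.5, 0.0]
opening: 0.998
[ 538.14138296 -190.64845752  237.7373158 ] [-1.57441387  0.00267934 -1.18263757] 0.01603978605596117
```

View pics/w1.png

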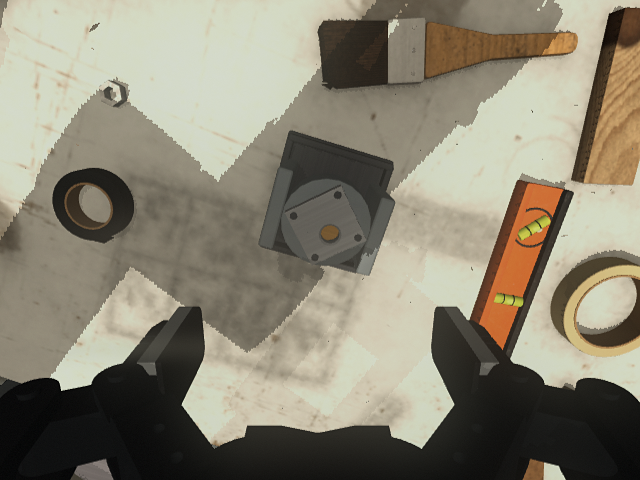

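The wrist view shows the plate centred near (324,223), with the brass seen through the hole at (330,233).

```bash
python3 - <<'E'
from h import *
a=cv2.imread('pics/w1.png');s=r.sense()
hsv=cv2.cvtColor(a,cv2.COLOR_BGR2HSV)
m=cv2.inRange(hsv,(12,120,80),(30,255,255));m[:, :280]=0;m[:,380:]=0;m[:190]=0;m[270:]=0
ys,xs=np.nonzero(m);print(len(xs),xs.mean(),ys.mean(),xs.min(),xs.max(),ys.min(),ys.max())
print('hole88',onz('wrist',(xs.mean(),ys.mean()),88,s),onz('wrist',(xs.mean(),ys.mean()),82,s))
cv2.imwrite('pics/w1z.png',cv2.resize(a[165:285,250:410],(800,600),interpolation=cv2.INTER_CUBIC))
E
```

```text
188 329.25 232.4468085106383 321 338 226 239
hole88 [ 536.15347373 -201.21401422   88.        ] [ 534.62843316 -202.03200372   82.        ]
```

View pics/w1z.png

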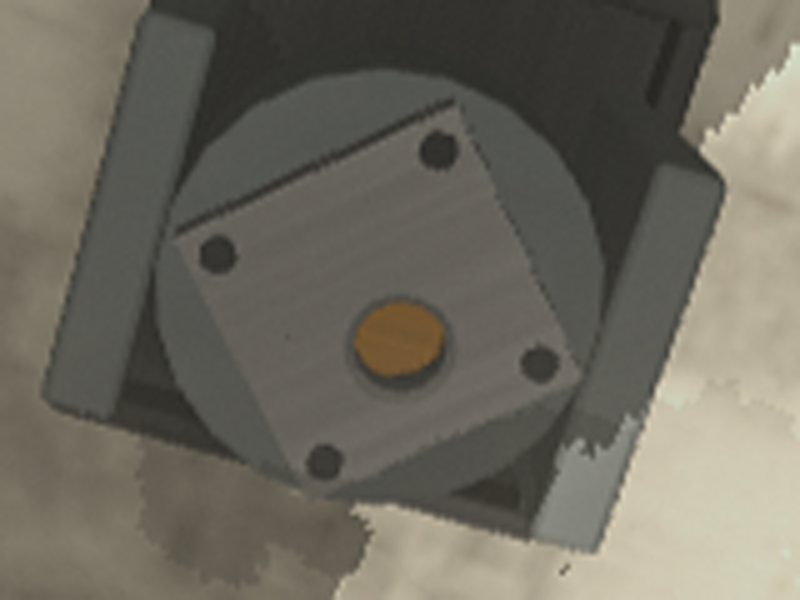

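```bash
python3 - <<'E'
from h import *
s=r.sense()
h=onz('wrist',(330.0,234.0),88,s);print('hole',h)
A=np.array([onz('wrist',(250+u/5,165+v/5),88,s) for u,v in [(452,102),(580,378),(308,490),(175,238)]])
print(A.round(1),A.mean(0),np.linalg.norm(np.diff(A,axis=0),axis=1), h-A.mean(0), np.linalg.norm(h-A.mean(0)))
t=np.array([558.4,144.8,0])-s['eef_pos'];R=Ro.from_euler('xyz',s['tcp_rot']).as_matrix();print(R.T@t*[1,0,1], R.round(3))
E
```

```text
hole [ 535.2496912  -202.20323608   88.        ]
[[ 571.8 -195.    88. ]
 [ 540.8 -229.3   88. ]
 [ 508.5 -198.1   88. ]
 [ 537.8 -165.1   88. ]] [ 539.73001152 -196.88456574   88.        ] [46.28386883 44.85250981 44.12092621] [-4.48032033 -5.31867034  0.        ] 6.954245062285603
[-302.22609081    0.          146.62981059] [[ 0.379 -0.004  0.926]
 [-0.926  0.001  0.379]
 [-0.003 -1.    -0.004]]
```

```bash
python3 -m crank '[[0,0,0,-3.6,0,1.75,1],[0,0,0,-3.6,0,1.75,1],[0,0,0,-3.6,0,1.75,1],[0,0,0,-3.6,0,1.75,1],[0,0,0,-3.6,0,1.75,1],[0,0,0,-3.6,0,1.75,1],[0,0,0,-3.6,0,1.75,1],[0,0,0,-3.3,0,1.6,1],[0,0,0,-1,0,0.5,1],[0,0,0,0,0,0,1]]'
python3 - <<'E'
from h import *
s=r.sense();print(s['eef_pos'],s['tcp_rot'],abs(s['qvel']).max())
t=np.array([558.4,144.8,0])-s['eef_pos'];R=Ro.from_euler('xyz',s['tcp_rot']).as_matrix();print(R.T@t)
a=cams.grab_frame('wrist');cv2.imwrite('pics/w2.png',a)
E
```

```text
clock: 2.7
eef_pos: [561.9, 145.2, 238.8]
tcp_rot: [-1.57, -0.0, -1.194]
contact_force: [-0.4, -0.0, -0.6]
opening: 1.003
[561.9170814  145.15758656 238.79174091] [-1.57006487e+00 -6.44177178e-05 -1.19416227e+00] 0.021554382975547473
[ -0.97641616 238.78912616  -3.57674353]
```

View pics/w2.png

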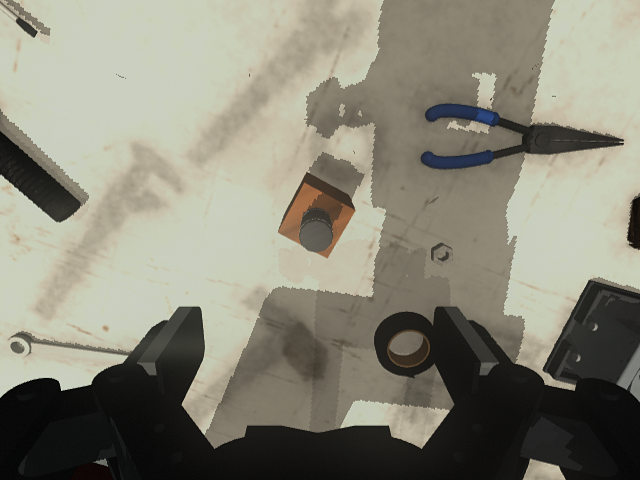

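```bash
python3 - <<'E'
from h import *
s=r.sense()
a=cv2.imread('pics/w2.png');cv2.imwrite('pics/w2z.png',cv2.resize(a[165:265,260:376],(696,600),interpolation=cv2.INTER_CUBIC))
print(onz('wrist',(316.5,235.5),112,s), proj('wrist',(558.4,144.8,112),s))
E
```

```text
[560.94608605 143.91085128 112.        ] [313.94969894 238.33738251]
```

View pics/w2z.png

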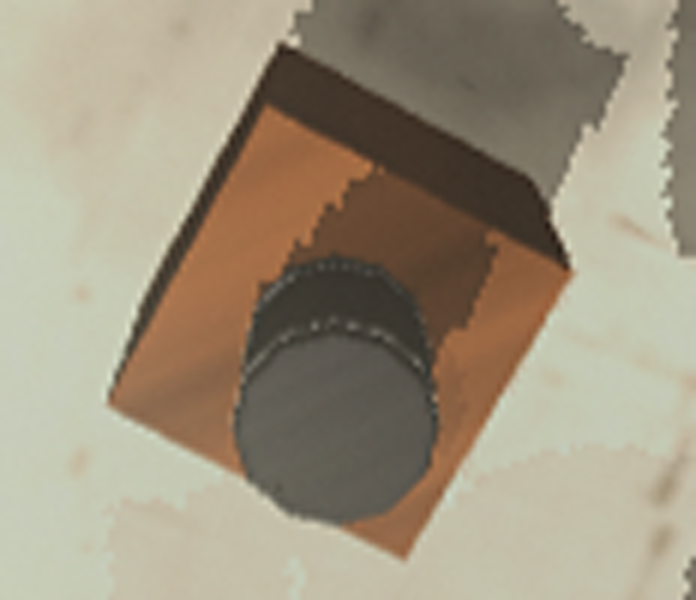

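```bash
python3 -m crank '[[0,0,0,0.07,1,-0.16,1],[0,0,0,0,2.5,0,1],[0,0,0,0,3,0,1],[0,0,0,0,3,0,1],[0,0,0,0,2.5,0,1],[0,0,0,0,1.5,0,1],[0,0,0,0,0.5,0,1],[0,0,0,0,0,0,1],[0,0,0,0,0,0,1],[0,0,0,0,0,0,1]]'
python3 - <<'E'
from h import *
s=r.sense();print(s['eef_pos'],s['tcp_rot'])
t=np.array([560.7,144.0,83])-s['eef_pos'];R=Ro.from_euler('xyz',s['tcp_rot']).as_matrix();print(R.T@t)
cv2.imwrite('pics/w3.png',cams.grab_frame('wrist'))
E
```

```text
clock: 3.58
eef_pos: [560.0, 125.7, 91.6]
tcp_rot: [-1.571, -0.004, -1.208]
contact_force: [-0.1, 0.0, 0.2]
opening: 1.002
[560.03814623 125.73519694  91.55790471] [-1.57094654 -0.00377847 -1.20777623]
[-16.87165303   8.49314923   7.10581129]
```

View pics/w3.png

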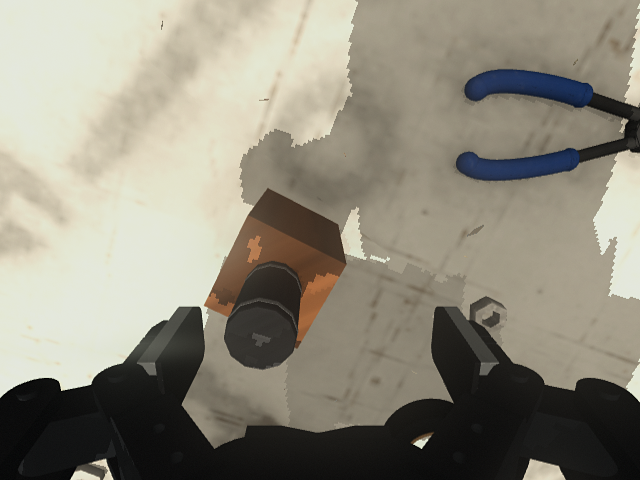

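The descent slipped about 19 mm sideways: the handle is at (262,335), left of centre between the fingers, and nothing has been touched. I'll correct it at this height.

```bash
python3 -m crank '[[0,0,0,-0.8,0,0.35,1],[0,0,0,-0.8,0,0.35,1],[0,0,0,0,0,0,1],[0,0,0,0,0,0,1],[0,0,0,0,0,0,1],[0,0,0,0,0,0,1],[0,0,0,0,0,0,1],[0,0,0,0,0,0,1],[0,0,0,0,0,0,1],[0,0,0,0,0,0,1]]'
python3 - <<'E'
from h import *
s=r.sense();print(s['eef_pos'],s['tcp_rot'],s['qvel'])
t=np.array([560.7,144.0,83])-s['eef_pos'];R=Ro.from_euler('xyz',s['tcp_rot']).as_matrix();print(R.T@t)
cv2.imwrite('pics/w4.png',cams.grab_frame('wrist'))
E
```

```text
clock: 4.47
eef_pos: [563.9, 146.7, 96.2]
tcp_rot: [-1.563, -0.005, -1.206]
contact_force: [-0.0, -0.9, -0.8]
opening: 1.001
[563.91219286 146.73823743  96.22501616] [-1.56252436 -0.00480527 -1.20601404] [-0.00201779 -0.00026344  0.00302945 -0.00279679  0.00031651 -0.00097826]
[ 1.34856295 13.19829346 -4.08700468]
```

View pics/w4.png

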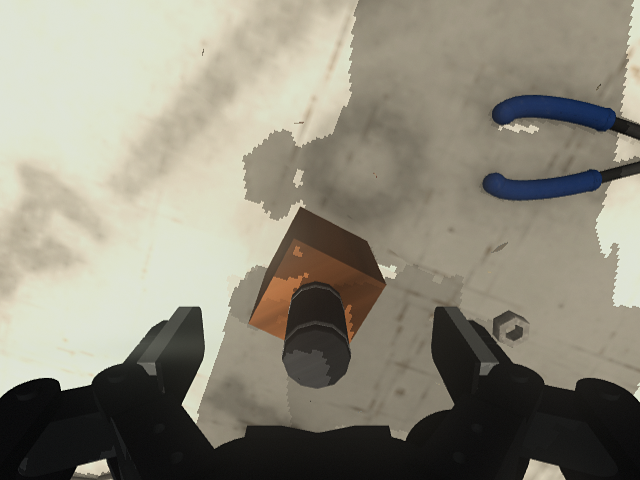

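```bash
python3 -m crank '[[0,0,0,0.05,0.3,-0.1,1],[0,0,0,0.05,0.3,-0.1,1],[0,0,0,0.05,0.3,-0.1,1],[0,0,0,0,0.2,-0.1,1],[0,0,0,0,0.2,0,1],[0,0,0,0,0,0,1],[0,0,0,0,0,0,1],[0,0,0,0,0,0,1],[0,0,0,0,0,0,1],[0,0,0,0,0,0,1]]'
python3 - <<'E'
from h import *
s=r.sense();print(s['eef_pos'],s['tcp_rot'])
t=np.array([560.7,144.0,83])-s['eef_pos'];R=Ro.from_euler('xyz',s['tcp_rot']).as_matrix();print(R.T@t, proj('wrist',(560.7,144.,112),s))
cv2.imwrite('pics/w5.png',cams.grab_frame('wrist'))
E
```

```text
clock: 5.35
eef_pos: [560.0, 143.1, 81.1]
tcp_rot: [-1.564, -0.005, -1.207]
contact_force: [0.2, 0.3, 0.3]
opening: 0.997
[560.0286635  143.07052134  81.0983809 ] [-1.56383653 -0.00462677 -1.20668085]
[-0.62065786 -1.89779524  0.97156343] [314.70244567 375.25904434]
```

View pics/w5.png

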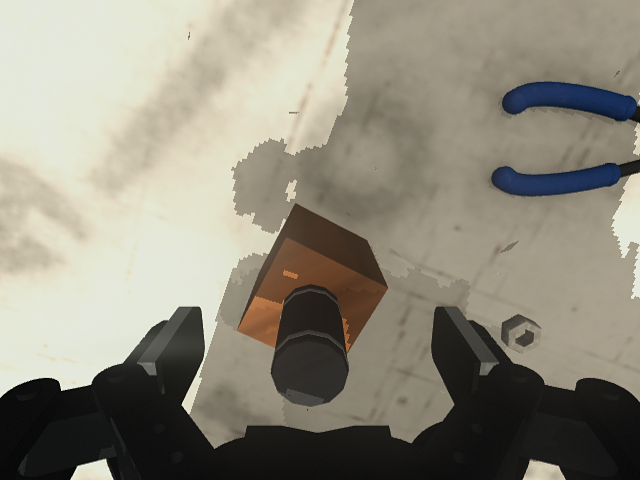

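The handle is centred between the pads at (310,370). I'll level the tool and close.

```bash
python3 -m crank '[[-0.4,0,0.27,-0.03,-0.1,0.05,1],[0,0,0,0,0,0,1],[0,0,0,0,0,0,-1],[0,0,0,0,0,0,-1],[0,0,0,0,0,0,-1],[0,0,0,0,0,0,-1],[0,0,0,0,0,0,-1],[0,0,0,0,0,0,-1],[0,0,0,0,0,0,-1],[0,0,0,0,0,0,-1]]' 80
```

```text
clock: 6.23
eef_pos: [560.7, 144.3, 83.0]
tcp_rot: [-1.57, 0.001, -1.207]
contact_force: [-0.0, -0.1, 0.3]
opening: 0.261
```

```bash
python3 -m crank '[[0,0,0,0,0,0,-1],[0,0,0,0,-0.2,0,-1],[0,0,0,0,-0.5,0,-1],[0,0,0,0,-0.5,0,-1],[0,0,0,0,-0.5,0,-1],[0,0,0,0,-0.5,0,-1],[0,0,0,0,-0.5,0,-1],[0,0,0,0,-0.3,0,-1],[0,0,0,0,0,0,-1],[0,0,0,0,0,0,-1]]'; python3 -c "
from h import *
s=r.sense();print(s['contact_force'],s['wrist_torque'],s['qvel'])"
```

```text
clock: 7.07
eef_pos: [560.5, 144.0, 116.1]
tcp_rot: [-1.571, 0.001, -1.207]
contact_force: [0.2, 0.9, -3.0]
opening: 0.265
[ 0.15322464  0.86454682 -3.02010162] [0.21895161 0.05775012 0.06632306] [ 0.00016829 -0.00839895 -0.00150758 -0.00128105  0.0074322   0.00043184]
```

```bash
python3 -m crank '[[0,0,0,0,-0.7,0,-1],[0,0,0,0,-1,0,-1],[0,0,0,0,-1.2,0,-1],[0,0,0,0,-1.2,0,-1],[0,0,0,0,-1.2,0,-1],[0,0,0,0,-1.2,0,-1],[0,0,0,0,-1.2,0,-1],[0,0,0,0,-0.8,0,-1],[0,0,0,0,-0.3,0,-1],[0,0,0,0,0,0,-1]]'; python3 - <<'E'
from h import *
s=r.sense();print(s['eef_pos'],s['tcp_rot'],s['contact_force'],s['wrist_torque'])
t=np.array([560.7-25.7,144.3-346.1,208])-s['eef_pos'];R=Ro.from_euler('xyz',s['tcp_rot']).as_matrix();print(R.T@t)
cv2.imwrite('pics/s1.png',cams.grab_frame('side')); cv2.imwrite('pics/w6.png',cams.grab_frame('wrist'))
E
```

```text
clock: 7.9
eef_pos: [560.4, 143.0, 215.6]
tcp_rot: [-1.57, -0.001, -1.206]
contact_force: [0.8, 0.2, -2.5]
opening: 0.262
[560.35519735 143.04139147 215.58532032] [-1.56969984e+00 -6.47582053e-04 -1.20640572e+00] [ 0.76060732  0.2495862  -2.52216907] [0.00885725 0.06239124 0.01661843]
[ 313.15842663    7.6273849  -146.59342148]
```

View pics/s1.png

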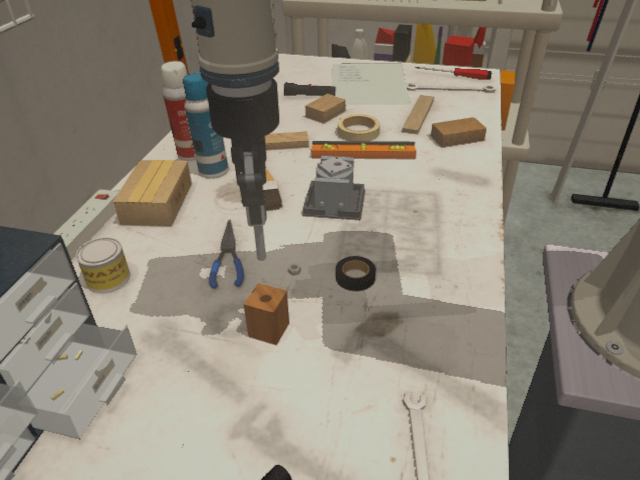

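View pics/w6.png

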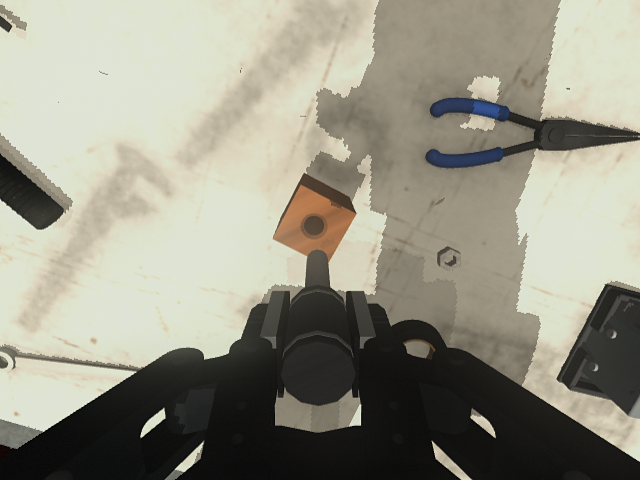

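```bash
python3 -m crank '[[0,0,0,2,0,-0.95,-1],[0,0,0,3.5,0,-1.65,-1],[0,0,0,3.6,0,-1.7,-1],[0,0,0,3.6,0,-1.7,-1],[0,0,0,3.6,0,-1.7,-1],[0,0,0,3.6,0,-1.7,-1],[0,0,0,3.6,0,-1.7,-1],[0,0,0,3.5,0,-1.6,-1],[0,0,0,2,0,-0.9,-1],[0,0,0,1,0,-0.4,-1]]'; python3 -m crank '[[0,0,0,0,0,0,-1],[0,0,0,0,0,0,-1],[0,0,0,0,0,0,-1],[0,0,0,0,0,0,-1],[0,0,0,0,0,0,-1],[0,0,0,0,0,0,-1],[0,0,0,0,0,0,-1],[0,0,0,0,0,0,-1],[0,0,0,0,0,0,-1],[0,0,0,0,0,0,-1]]'; python3 - <<'E'
from h import *
s=r.sense();print(s['eef_pos'],s['tcp_rot'],s['contact_force'],s['wrist_torque'])
t=np.array([535,-201.8,190])-s['eef_pos'];R=Ro.from_euler('xyz',s['tcp_rot']).as_matrix();print(R.T@t)
a=cams.grab_frame('wrist');cv2.imwrite('pics/w7.png',a)
E
```

```text
clock: 8.83
eef_pos: [531.1, -197.5, 205.9]
tcp_rot: [-1.581, 0.006, -1.199]
contact_force: [-0.5, 0.3, -1.9]
opening: 0.262
clock: 9.67
eef_pos: [530.5, -193.1, 203.4]
tcp_rot: [-1.584, 0.01, -1.196]
contact_force: [-0.1, -0.9, -1.6]
opening: 0.262
[ 530.46392327 -193.05813588  203.41941748] [-1.58380605  0.01026991 -1.19603958] [-0.13855452 -0.91518374 -1.56311888] [-0.00873745 -0.04004767  0.02557577]
[ 9.93286062 13.30369806  1.19450572]
```

View pics/w7.png

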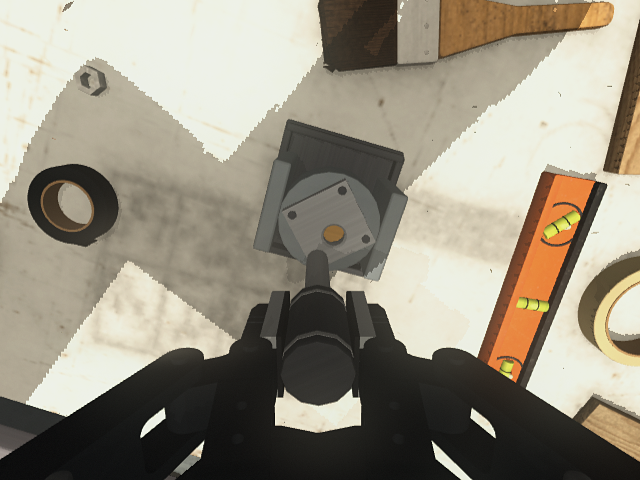

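```bash
python3 -m crank '[[0.7,0,-0.6,0.4,0,0.1,-1],[0,0,0,0.3,0,0,-1],[0,0,0,0.2,0,0,-1],[0,0,0,0,0.2,0,-1],[0,0,0,0,0.3,0,-1],[0,0,0,0,0,0,-1],[0,0,0,0,0,0,-1],[0,0,0,0,0,0,-1],[0,0,0,0,0,0,-1],[0,0,0,0,0,0,-1]]'; python3 - <<'E'
from h import *
s=r.sense();print(s['eef_pos'],s['tcp_rot'],s['contact_force'],s['wrist_torque'])
t=np.array([535,-201.8,190])-s['eef_pos'];R=Ro.from_euler('xyz',s['tcp_rot']).as_matrix();print(R.T@t)
a=cams.grab_frame('wrist');cv2.imwrite('pics/w8.png',cv2.resize(a[150:330,220:460],(800,600),interpolation=cv2.INTER_CUBIC))
cv2.imwrite('pics/t1.png',cams.grab_frame('top'))
E
```

```text
clock: 10.55
eef_pos: [534.9, -202.5, 197.6]
tcp_rot: [-1.571, -0.001, -1.197]
contact_force: [0.0, -1.0, -1.3]
opening: 0.263
[ 534.9443131  -202.49300097  197.61997067] [-1.57051022e+00 -1.22476889e-03 -1.19689371e+00] [ 0.03579614 -1.00955211 -1.32417386] [ 0.03514993 -0.02387208  0.01737211]
[-0.63411337  7.61928668  0.30277893]
```

View pics/w8.png

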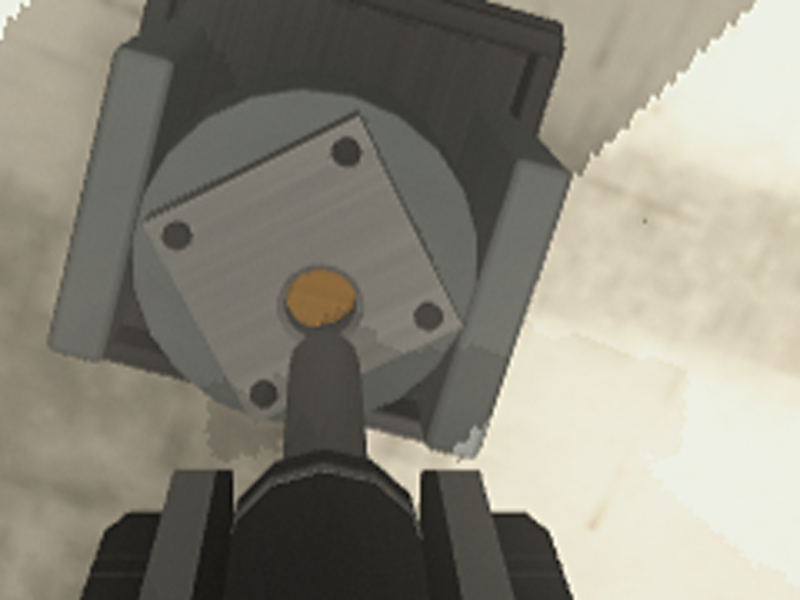

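```bash
python3 - <<'E'
from h import *
s=r.sense();R=Ro.from_euler('xyz',s['tcp_rot']).as_matrix()
h=onz('wrist',(316.3,240.6),88,s);print(h,R.T@(h-s['eef_pos']))
for z in (84,80,76,72): print(z,proj('wrist',s['eef_pos']-[0,0,z],s))
E
```

```text
[ 535.54647762 -202.17890506   88.        ] [ -0.24539505 109.67070556   0.60754964]
84 [316.46093768 254.49700803]
80 [316.46031718 256.76851789]
76 [316.4596751  259.11904356]
72 [316.45901029 261.55278092]
```

```bash
python3 -m crank '[[0,0,0,-0.04,0.3,0.04,-1],[0,0,0,0,0.4,0,-1],[0,0,0,0,0.4,0,-1],[0,0,0,0,0.4,0,-1],[0,0,0,0,0.4,0,-1],[0,0,0,0,0.2,0,-1],[0,0,0,0,0,0,-1],[0,0,0,0,0,0,-1],[0,0,0,0,0,0,-1],[0,0,0,0,0,0,-1]]'; python3 - <<'E'
from h import *
s=r.sense();print(s['eef_pos'],s['tcp_rot'],s['contact_force'],s['wrist_torque'])
t=np.array([535.2,-202,175])-s['eef_pos'];R=Ro.from_euler('xyz',s['tcp_rot']).as_matrix();print(R.T@t)
a=cams.grab_frame('wrist');cv2.imwrite('pics/w9.png',cv2.resize(a[150:330,220:460],(800,600),interpolation=cv2.INTER_CUBIC))
E
```

```text
clock: 11.48
eef_pos: [535.0, -201.7, 173.8]
tcp_rot: [-1.571, -0.001, -1.197]
contact_force: [-0.1, 0.1, -1.1]
opening: 0.26
[ 534.96904127 -201.7020891   173.77799452] [-1.57115567e+00 -5.77159258e-04 -1.19670470e+00] [-0.09577339  0.05209965 -1.13765412] [-0.04512544 -0.03753999 -0.02334675]
[ 0.36241119 -1.22183457  0.10568184]
```

View pics/w9.png

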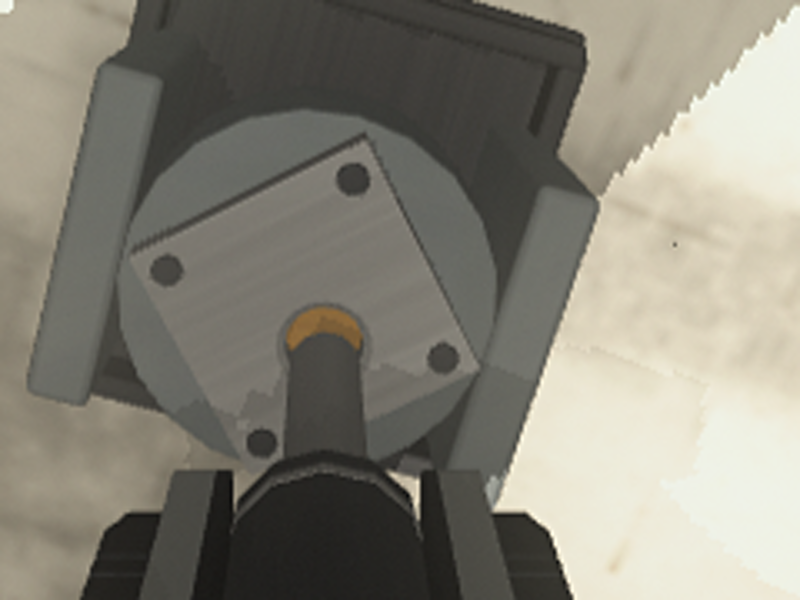

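The nose is 7 mm above the mouth and aligned: the mouth is at zoom x≈324 and the drift axis at ≈326. I'll feel downwards from here.

```bash
python3 -m crank '[[0,0,0,0.02,0.15,0.01,-1],[0,0,0,0,0.15,0,-1],[0,0,0,0,0.15,0,-1],[0,0,0,0,0.15,0,-1],[0,0,0,0,0.15,0,-1],[0,0,0,0,0.15,0,-1],[0,0,0,0,0.1,0,-1],[0,0,0,0,0,0,-1],[0,0,0,0,0,0,-1],[0,0,0,0,0,0,-1]]'; python3 - <<'E'
from h import *
s=r.sense();print(s['eef_pos'],s['tcp_rot'],s['contact_force'],s['wrist_torque'])
E
```

```text
clock: 12.37
eef_pos: [535.4, -202.0, 163.1]
tcp_rot: [-1.571, -0.001, -1.197]
contact_force: [-0.0, 0.2, -2.3]
opening: 0.261
[ 535.41970532 -202.01425447  163.11114059] [-1.57055096e+00 -1.17189097e-03 -1.19671965e+00] [-0.0087169   0.22469923 -2.27747829] [0.01088601 0.00341509 0.01413811]
```

```bash
python3 -m crank '[[0,0,0,0,0.15,0,-1],[0,0,0,0,0.15,0,-1],[0,0,0,0,0.15,0,-1],[0,0,0,0,0.15,0,-1],[0,0,0,0,0.1,0,-1],[0,0,0,0,0,0,-1],[0,0,0,0,0,0,-1],[0,0,0,0,0,0,-1],[0,0,0,0,0,0,-1],[0,0,0,0,0,0,-1]]'; python3 - <<'E'
from h import *
s=r.sense();print(s['eef_pos'],s['tcp_rot'],s['contact_force'],s['wrist_torque'])
E
```

```text
clock: 13.2
eef_pos: [535.7, -202.1, 155.6]
tcp_rot: [-1.57, -0.002, -1.197]
contact_force: [0.4, 1.4, -1.7]
opening: 0.262
[ 535.6605716 -202.1486565  155.6111441] [-1.57015308 -0.00161432 -1.19670618] [ 0.37260973  1.37578742 -1.70956891] [-0.00388195 -0.04446523  0.04112559]
```

```bash
python3 -m crank '[[0,0,0,0,0.1,-0.02,-1],[0,0,0,0,0.15,-0.01,-1],[0,0,0,0,0.15,0,-1],[0,0,0,0,0.15,0,-1],[0,0,0,0,0.15,0,-1],[0,0,0,0,0.15,0,-1],[0,0,0,0,0.15,0,-1],[0,0,0,0,0.15,0,-1],[0,0,0,0,0.15,0,-1],[0,0,0,0,0.15,0,-1]]'; python3 - <<'E'
from h import *
s=r.sense();print(s['eef_pos'],s['tcp_rot'],s['contact_force'],s['wrist_torque'])
E
```

```text
clock: 14.03
eef_pos: [535.8, -202.6, 152.9]
tcp_rot: [-1.569, -0.003, -1.196]
contact_force: [-5.4, 1.7, 15.4]
opening: 0.264
[ 535.75894019 -202.64094546  152.87361479] [-1.56864795 -0.00348698 -1.19643924] [-5.35381627  1.7081346  15.36489647] [ 0.42344236  1.19232559 -0.00390116]
```

```bash
python3 -m crank '[[-0.12,0,0.2,-0.02,0.15,-0.05,-1],[0,0,0,-0.01,0.18,-0.02,-1],[0,0,0,0,0.18,-0.01,-1],[0,0,0,0,0.2,-0.01,-1],[0,0,0,0,0.2,0,-1],[0,0,0,0,0.2,0,-1],[0,0,0,0,0.2,0,-1],[0,0,0,0,0.2,0,-1],[0,0,0,0,0.2,0,-1],[0,0,0,0,0.2,0,-1]]'; python3 - <<'E'
from h import *
s=r.sense();print(s['eef_pos'],s['tcp_rot'],s['contact_force'],s['wrist_torque'])
E
```

```text
clock: 14.87
eef_pos: [535.7, -202.8, 149.7]
tcp_rot: [-1.567, -0.003, -1.196]
contact_force: [-5.9, 2.2, 19.5]
opening: 0.255
[ 535.74277569 -202.80775373  149.69154489] [-1.56732946 -0.00275265 -1.19613017] [-5.94059472  2.24146885 19.51440946] [ 0.4681231   1.50471715 -0.01284315]
```

```bash
python3 - <<'E'
from h import *
a=cams.grab_frame('wrist');cv2.imwrite('pics/w10.png',a)
cv2.imwrite('pics/w10z.png',cv2.resize(a[180:420,160:480],(800,600),interpolation=cv2.INTER_CUBIC))
E
```

```text
(no output)
```

View pics/w10z.png

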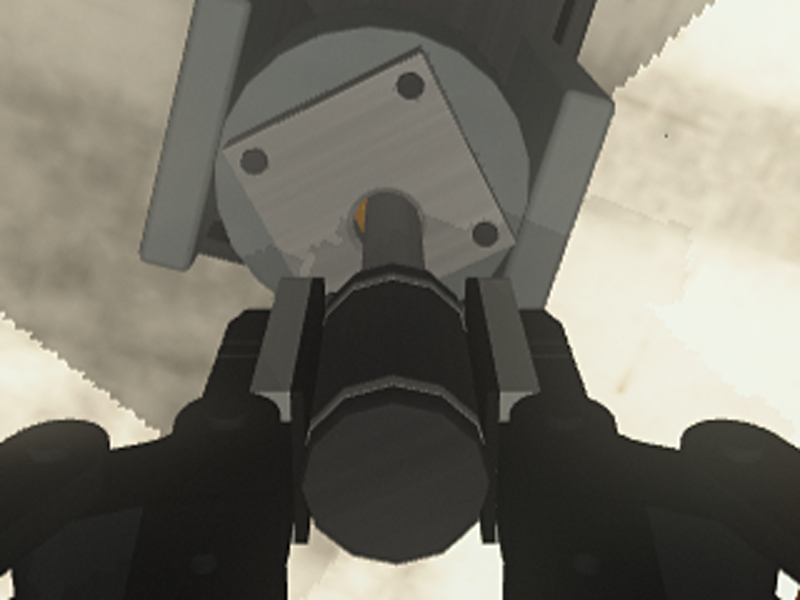

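The shank hugs the +x/+z side of the mouth: brass shows only on the left, at zoom (361,212). I'll relieve that and then push on.

```bash
python3 -m crank '[[-0.2,0,0.15,-0.05,0,-0.05,-1],[0,0,0,-0.03,0.05,-0.03,-1],[0,0,0,-0.02,0.15,-0.02,-1],[0,0,0,-0.02,0.2,-0.02,-1],[0,0,0,-0.01,0.2,-0.01,-1],[0,0,0,-0.01,0.2,-0.01,-1],[0,0,0,-0.01,0.2,-0.01,-1],[0,0,0,-0.01,0.2,-0.01,-1],[0,0,0,-0.01,0.2,-0.01,-1],[0,0,0,-0.01,0.2,-0.01,-1]]'; python3 - <<'E'
from h import *
s=r.sense();print(s['eef_pos'],s['tcp_rot'],s['contact_force'],s['wrist_torque'])
E
```

```text
clock: 15.75
eef_pos: [535.7, -202.2, 139.4]
tcp_rot: [-1.565, -0.004, -1.197]
contact_force: [-2.4, 1.5, 8.0]
opening: 0.264
[ 535.74802361 -202.21343449  139.43264232] [-1.56527745 -0.00381394 -1.19667524] [-2.44574204  1.49540983  7.99363776] [0.31926014 0.58155145 0.00460998]
```

```bash
python3 -m crank '[[-0.15,0,0.1,-0.01,0.12,-0.02,-1],[-0.1,0,0.1,0,0.15,-0.02,-1],[0,0,0,0,0.15,-0.01,-1],[0,0,0,0,0.15,-0.01,-1],[0,0,0,0,0.15,-0.01,-1],[0,0,0,0,0.15,0,-1],[0,0,0,0,0.15,0,-1],[0,0,0,0,0.1,0,-1],[0,0,0,0,0,0,-1],[0,0,0,0,0,0,-1]]'; python3 - <<'E'
from h import *
s=r.sense();print(s['eef_pos'],s['tcp_rot'],s['contact_force'],s['wrist_torque'])
E
```

```text
clock: 16.58
eef_pos: [534.9, -201.9, 125.7]
tcp_rot: [-1.57, 0.001, -1.197]
contact_force: [-0.3, -0.1, -1.7]
opening: 0.262
[ 534.918525   -201.87557875  125.66892413] [-1.56966109e+00  7.29783898e-04 -1.19688857e+00] [-0.28107471 -0.08263929 -1.70616224] [ 0.02019412 -0.05860349  0.02182586]
```

```bash
python3 - <<'E'
from h import *
a=cams.grab_frame('side');b=cams.grab_frame('wrist');c=cams.grab_frame('top')
cv2.imwrite('pics/m.png',np.hstack([cv2.resize(a[140:230,285:385],(400,360),interpolation=cv2.INTER_CUBIC),cv2.resize(c[180:270,390:490],(400,360),interpolation=cv2.INTER_CUBIC)]))
cv2.imwrite('pics/w11.png',b)
E
```

```text
(no output)
```

View pics/m.png

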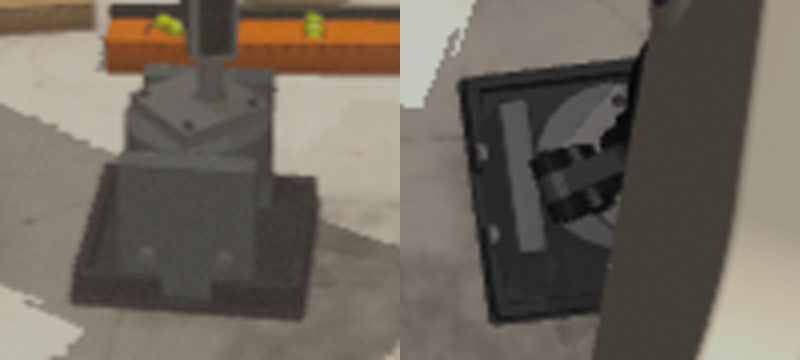

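```bash
python3 -m crank '[[0,0,0,0,0.15,0,-1],[0,0,0,0,0.15,0,-1],[0,0,0,0,0.15,0,-1],[0,0,0,0,0,0,-1],[0,0,0,0,0,0,-1],[0,0,0,0,-0.3,0,-1],[0,0,0,0,-0.4,0,-1],[0,0,0,0,-0.4,0,-1],[0,0,0,0,-0.4,0,-1],[0,0,0,0,-0.4,0,-1]]'; python3 - <<'E'
from h import *
s=r.sense();print(s['eef_pos'],s['tcp_rot'],s['contact_force'],s['wrist_torque'])
E
```

```text
clock: 17.57
eef_pos: [534.6, -201.8, 141.2]
tcp_rot: [-1.57, 0.001, -1.197]
contact_force: [0.0, -0.4, -2.0]
opening: 0.269
[ 534.64970125 -201.75498981  141.22593505] [-1.57014693e+00  1.19101122e-03 -1.19683705e+00] [ 0.0087953  -0.41944617 -2.02365072] [-0.03077724 -0.03936113 -0.00177896]
```

Moving freely. I'll draw the drift out.

```bash
python3 -m crank '[[0,0,0,0,-0.4,0,-1],[0,0,0,0,-0.4,0.01,-1],[0,0,0,0,-0.4,0,-1],[0,0,0,0,-0.4,0,-1],[0,0,0,0,-0.6,0,-1],[0,0,0,0,-0.8,0,-1],[0,0,0,0,-1,0,-1],[0,0,0,0,-1,0,-1],[0,0,0,0,-1,0,-1],[0,0,0,0,-0.5,0,-1]]'; python3 - <<'E'
from h import *
s=r.sense();print(s['eef_pos'],s['tcp_rot'],s['contact_force'],s['wrist_torque'])
a=cams.grab_frame('wrist');cv2.imwrite('pics/w12.png',a[100:,100:500])
t=np.array([560.7,144.3,210])-s['eef_pos'];R=Ro.from_euler('xyz',s['tcp_rot']).as_matrix();print(R.T@t)
E
```

```text
clock: 18.4
eef_pos: [534.6, -202.0, 214.3]
tcp_rot: [-1.57, 0.0, -1.197]
contact_force: [0.7, -0.6, -1.3]
opening: 0.26
[ 534.62475204 -201.95638594  214.26136999] [-1.56969142e+00  4.21506001e-04 -1.19683070e+00] [ 0.71900011 -0.60565415 -1.3143696 ] [ 0.00724694 -0.04434366 -0.04264779]
[-312.79784829    4.55979334  150.75900314]
```

View pics/w12.png

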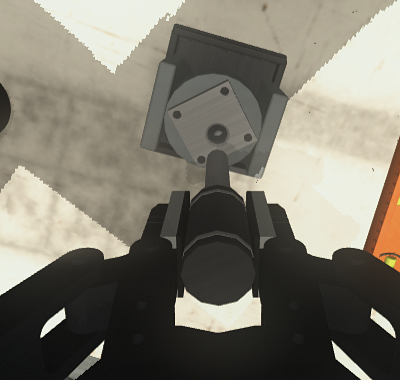

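The hole is now dark with no brass at its mouth, so the plug has gone. Next is the return to the holder.

```bash
python3 -m crank '[[0,0,0,-2,0,0.95,-1],[0,0,0,-3.5,0,1.7,-1],[0,0,0,-3.6,0,1.75,-1],[0,0,0,-3.6,0,1.75,-1],[0,0,0,-3.6,0,1.75,-1],[0,0,0,-3.6,0,1.75,-1],[0,0,0,-3.6,0,1.75,-1],[0,0,0,-3.5,0,1.7,-1],[0,0,0,-2.3,0,1.1,-1],[0,0,0,-1,0,0.5,-1]]'; python3 -m crank '[[0,0,0,0,0,0,-1],[0,0,0,0,0,0,-1],[0,0,0,0,0,0,-1],[0,0,0,0,0,0,-1],[0,0,0,0,0,0,-1],[0,0,0,0,0,0,-1],[0,0,0,0,0,0,-1],[0,0,0,0,0,0,-1],[0,0,0,0,0,0,-1],[0,0,0,0,0,0,-1]]'; python3 - <<'E'
from h import *
s=r.sense();print(s['eef_pos'],s['tcp_rot'],s['contact_force'],s['wrist_torque'])
t=np.array([560.7,144.3,200])-s['eef_pos'];R=Ro.from_euler('xyz',s['tcp_rot']).as_matrix();print(R.T@t)
E
```

```text
clock: 19.28
eef_pos: [563.5, 144.1, 217.1]
tcp_rot: [-1.564, -0.005, -1.205]
contact_force: [0.4, -0.2, -2.1]
opening: 0.262
clock: 20.12
eef_pos: [563.2, 139.6, 216.8]
tcp_rot: [-1.566, -0.006, -1.207]
contact_force: [0.1, 0.0, -2.9]
opening: 0.263
[563.16915762 139.58022581 216.77397819] [-1.56590299 -0.00591157 -1.20734453] [ 0.10547246  0.03361237 -2.86843146] [ 0.06296047 -0.00608734  0.04740166]
[-5.38831584 16.73913443 -0.71188674]
```

```bash
python3 -m crank '[[-0.28,0,0.34,-0.3,0,-0.05,-1],[0,0,0,-0.2,0,0,-1],[0,0,0,0,0.3,0,-1],[0,0,0,0,0.6,0,-1],[0,0,0,0,0.6,0,-1],[0,0,0,0,0.6,0,-1],[0,0,0,0,0.4,0,-1],[0,0,0,0,0.2,0,-1],[0,0,0,0,0,0,-1],[0,0,0,0,0,0,-1]]'; python3 - <<'E'
from h import *
s=r.sense();print(s['eef_pos'],s['tcp_rot'],s['contact_force'],s['wrist_torque'])
a=cams.grab_frame('wrist');cv2.imwrite('pics/w13.png',cv2.resize(a[150:330,220:460],(800,600),interpolation=cv2.INTER_CUBIC))
t=np.array([560.5,144.1,200])-s['eef_pos'];R=Ro.from_euler('xyz',s['tcp_rot']).as_matrix();print(R.T@t)
E
```

```text
clock: 20.95
eef_pos: [560.0, 144.8, 185.7]
tcp_rot: [-1.573, 0.001, -1.207]
contact_force: [0.3, 0.1, -1.8]
opening: 0.261
[559.98367768 144.79029239 185.65052912] [-1.57308236e+00  9.65780736e-04 -1.20672211e+00] [ 0.34234131  0.12417079 -1.80351708] [-0.05120869 -0.00942391 -0.00315614]
[  0.81504183 -14.35076828   0.20387133]
```

View pics/w13.png

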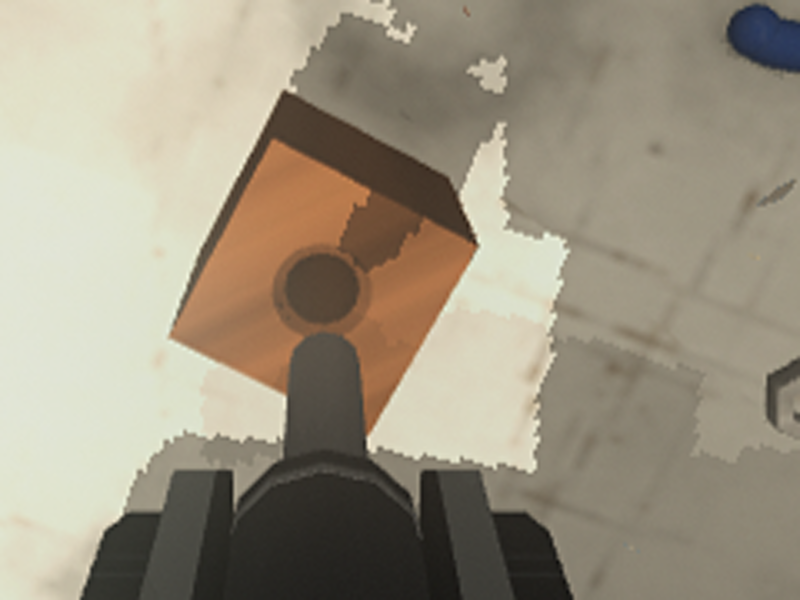

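```bash
python3 - <<'E'
from h import *
s=r.sense();R=Ro.from_euler('xyz',s['tcp_rot']).as_matrix()
h=onz('wrist',(316.6,237.6),68,s);print(h,R.T@(h-s['eef_pos']))
E
python3 -m crank '[[0.1,0,0,0,0.2,0.02,-1],[0,0,0,0,0.4,0,-1],[0,0,0,0,0.4,0,-1],[0,0,0,0,0.4,0,-1],[0,0,0,0,0.4,0,-1],[0,0,0,0,0.4,0,-1],[0,0,0,0,0.2,0,-1],[0,0,0,0,0,0,-1],[0,0,0,0,0,0,-1],[0,0,0,0,0,0,-1]]'; python3 - <<'E'
from h import *
s=r.sense();print(s['eef_pos'],s['tcp_rot'],s['contact_force'],s['wrist_torque'])
a=cams.grab_frame('wrist');cv2.imwrite('pics/w14.png',cv2.resize(a[150:330,220:460],(800,600),interpolation=cv2.INTER_CUBIC))
t=np.array([560.5,144.1,147])-s['eef_pos'];R=Ro.from_euler('xyz',s['tcp_rot']).as_matrix();print(R.T@t)
E
```

```text
[559.865519   144.92932223  68.        ] [-6.66733837e-02  1.17692389e+02  2.50938016e-01]
clock: 21.83
eef_pos: [560.6, 144.9, 159.5]
tcp_rot: [-1.57, 0.001, -1.207]
contact_force: [0.5, 0.7, -1.7]
opening: 0.259
[560.56048855 144.881671   159.49379545] [-1.57027429e+00  8.30907572e-04 -1.20687052e+00] [ 0.54730199  0.67583683 -1.74838083] [ 0.02803586  0.02723146 -0.02294863]
[ 0.71932705 12.49302561 -0.34128118]
```

View pics/w14.png

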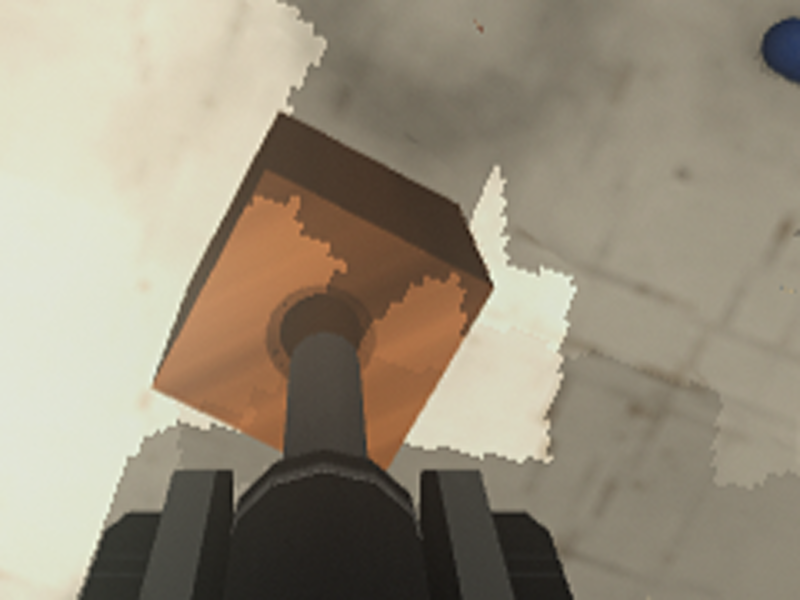

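The mouth ring is centred at zoom (322,340) and the drift at 325, so they are aligned. Descending.

```bash
python3 -m crank '[[0,0,0,0.01,0.2,-0.03,-1],[0,0,0,0,0.3,0,-1],[0,0,0,0,0.3,0,-1],[0,0,0,0,0.3,0,-1],[0,0,0,0,0.3,0,-1],[0,0,0,0,0.3,0,-1],[0,0,0,0,0.2,0,-1],[0,0,0,0,0,0,-1],[0,0,0,0,0,0,-1],[0,0,0,0,0,0,-1]]'; python3 - <<'E'
from h import *
s=r.sense();print(s['eef_pos'],s['tcp_rot'],s['contact_force'],s['wrist_torque'])
E
```

```text
clock: 22.72
eef_pos: [560.5, 144.8, 138.6]
tcp_rot: [-1.57, 0.001, -1.207]
contact_force: [0.1, 0.2, -1.8]
opening: 0.261
[560.46622367 144.76427787 138.62533753] [-1.56979192e+00  7.58669527e-04 -1.20678918e+00] [ 0.05483701  0.21443571 -1.77341584] [-0.00744862  0.03195913  0.02360838]
```

```bash
python3 -m crank '[[0,0,0,0.02,0.4,0,-1],[0,0,0,0,0.5,0,-1],[0,0,0,0,0.5,0,-1],[0,0,0,0,0.5,0,-1],[0,0,0,0,0.5,0,-1],[0,0,0,0,0.5,0,-1],[0,0,0,0,0.5,0,-1],[0,0,0,0,0.4,0,-1],[0,0,0,0,0.2,0,-1],[0,0,0,0,0,0,-1]]'; python3 - <<'E'
from h import *
s=r.sense();print(s['eef_pos'],s['tcp_rot'],s['contact_force'],s['wrist_torque'])
E
```

```text
clock: 23.55
eef_pos: [560.4, 144.6, 93.9]
tcp_rot: [-1.57, 0.001, -1.207]
contact_force: [0.5, 0.6, -1.3]
opening: 0.261
[560.43781875 144.56777768  93.89013606] [-1.57024515e+00  8.10757911e-04 -1.20676537e+00] [ 0.48864712  0.55974212 -1.25418632] [-0.00757713  0.01493993 -0.02435089]
```

```bash
python3 -m crank '[[0,0,0,0,0.2,0,-1],[0,0,0,0,0.2,0,-1],[0,0,0,0,0.2,0,-1],[0,0,0,0,0.15,0,-1],[0,0,0,0,0.15,0,-1],[0,0,0,0,0.15,0,-1],[0,0,0,0,0.15,0,-1],[0,0,0,0,0.1,0,-1],[0,0,0,0,0.1,0,-1],[0,0,0,0,0,0,-1]]'; python3 - <<'E'
from h import *
s=r.sense();print(s['eef_pos'],s['tcp_rot'],s['contact_force'],s['wrist_torque'])
E
```

```text
clock: 24.38
eef_pos: [561.3, 144.8, 83.4]
tcp_rot: [-1.568, 0.001, -1.207]
contact_force: [-0.2, -1.0, -2.8]
opening: 0.255
[561.30785138 144.77891422  83.39067587] [-1.56841629e+00  5.47920277e-04 -1.20671811e+00] [-0.24525365 -1.02807964 -2.81179409] [0.035907   0.03554547 0.00288184]
```

```bash
python3 -m crank '[[0,0,0,0,0,0,-0.2],[0,0,0,0,0,0,0],[0,0,0,0,0,0,0.3],[0,0,0,0,0,0,0.6],[0,0,0,0,0,0,0.9],[0,0,0,0,0,0,0.9],[0,0,0,0,0,0,0.9],[0,0,0,0,0,0,0.9],[0,0,0,0,0,0,0.9],[0,0,0,0,0,0,0.9]]'; python3 - <<'E'
from h import *
s=r.sense();print(s['eef_pos'],s['tcp_rot'],s['contact_force'],s['wrist_torque'])
cv2.imwrite('pics/w15.png',cams.grab_frame('wrist'))
E
```

```text
clock: 25.22
eef_pos: [562.4, 145.1, 83.7]
tcp_rot: [-1.566, 0.0, -1.207]
contact_force: [0.5, 0.4, 0.4]
opening: 0.951
[562.37475964 145.0762549   83.66086358] [-1.56626178e+00  3.14773601e-04 -1.20674786e+00] [0.53598068 0.39224399 0.37148164] [ 0.02831955 -0.00084282  0.02679816]
```

View pics/w15.png

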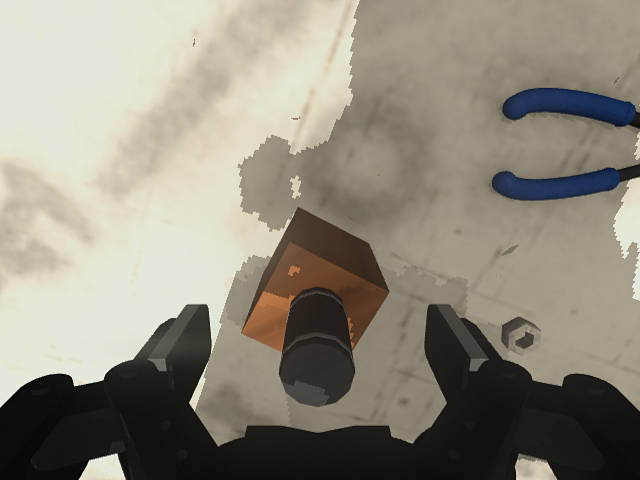

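Released: the handle stands free at (317,370). I'll raise the arm straight up, then move away for the final checks.

```bash
python3 -m crank '[[-0.2,0,0,0,-0.5,-0.1,0.9],[0,0,0,0,-1,0,0.9],[0,0,0,0,-1.2,0,0.9],[0,0,0,0,-1.5,0,0.9],[0,0,0,0,-2,0,0.9],[0,0,0,0,-2.5,0,0.9],[0,0,0,0,-2.5,0,0.9],[0,0,0,0,-2,0,0.9],[0,0,0,0,-1,0,0.9],[0,0,0,0,0,0,0.9]]'; python3 -m crank '[[0,0,0,-2,0,-2,0.9],[0,0,0,-2,0,-3,0.9],[0,0,0,-2,0,-3,0.9],[0,0,0,-1,0,-3,0.9],[0,0,0,0,0,-2,0.9],[0,0,0,0,0,-1,0.9],[0,0,0,0,0,0,0.9],[0,0,0,0,0,0,0.9],[0,0,0,0,0,0,0.9],[0,0,0,0,0,0,0.9]]'; python3 - <<'E'
from h import *
s=r.sense();print(s['eef_pos'],s['contact_force'])
a=cams.grab_frame('side');c=cams.grab_frame('top')
cv2.imwrite('pics/s2.png',a);cv2.imwrite('pics/t2.png',c)
cv2.imwrite('pics/f.png',np.hstack([cv2.resize(a[255:355,220:320],(400,400),interpolation=cv2.INTER_CUBIC),cv2.resize(c[185:270,395:480],(400,400),interpolation=cv2.INTER_CUBIC)]))
E
```

```text
clock: 26.1
eef_pos: [561.1, 144.5, 241.0]
tcp_rot: [-1.567, -0.0, -1.207]
contact_force: [0.8, -0.4, -0.3]
opening: 0.945
clock: 26.93
eef_pos: [400.6, 159.8, 237.2]
tcp_rot: [-1.565, -0.001, -1.209]
contact_force: [0.1, -0.3, 0.2]
opening: 0.953
[400.63758048 159.8398103  237.15979152] [ 0.09410362 -0.25430987  0.23945411]
```

View pics/f.png

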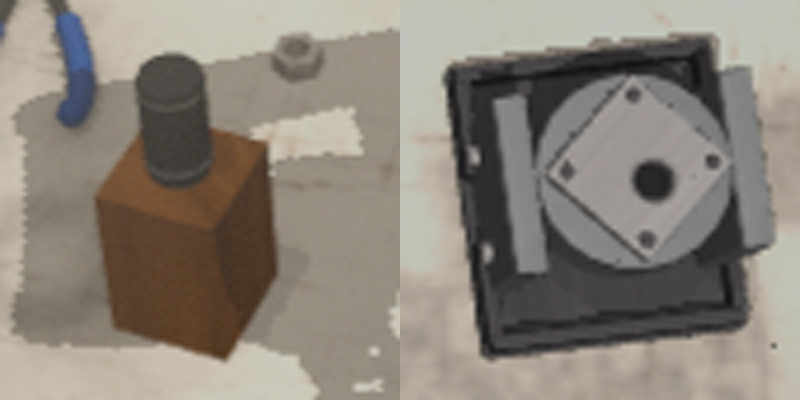

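View pics/t2.png

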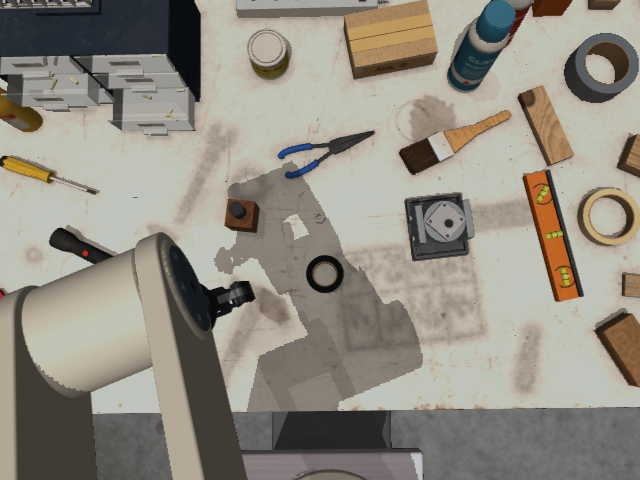

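```bash
python3 - <<'E'
import cv2,numpy as np
c=cv2.imread('pics/t2.png');print(c[220:228,445:453].tolist()[3:6])
a=cv2.imread('pics/s2.png');b=cv2.imread('pics/side0.png')
def en(i):return cv2.resize(np.clip((i[140:230,285:385]/255.)**.5*255,0,255).astype('uint8'),(400,360),interpolation=cv2.INTER_CUBIC)
cv2.imwrite('pics/e.png',np.hstack([en(b),en(a)]))
print(cv2.absdiff(a[262:350,240:295],b[262:350,240:295]).mean())
def dk(i):
    m=(cv2.cvtColor(i,cv2.COLOR_BGR2GRAY)[255:300,250:280]<75);y,x=np.nonzero(m);return x.mean()+250,y.min()+255,y.max()+255,len(x)
print(dk(b),dk(a))
E
```

```text
[[[41, 41, 42], [40, 39, 41], [41, 41, 42], [40, 39, 40], [42, 40, 42], [38, 38, 38], [37, 37, 38], [58, 59, 61]], [[43, 43, 44], [39, 38, 40], [41, 40, 41], [41, 40, 41], [41, 40, 41], [37, 37, 36], [37, 37, 36], [57, 57, 58]], [[72, 73, 75], [41, 41, 41], [40, 39, 40], [40, 39, 40], [40, 39, 40], [38, 38, 38], [42, 43, 43], [74, 75, 77]]]
17.3866391184573
(np.float64(263.8464285714286), np.int64(278), np.int64(299), 280) (np.float64(263.76331360946745), np.int64(270), np.int64(299), 338)
```

View pics/e.png

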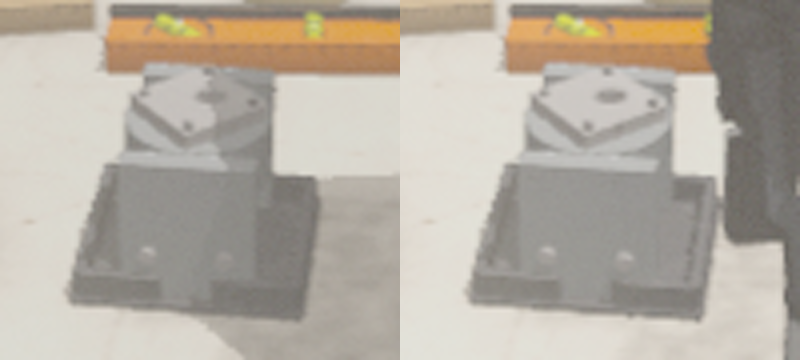

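```bash
python3 - <<'E'
import cv2,numpy as np
f=lambda n:cv2.resize(cv2.imread(n)[260:320,235:295],(400,400),interpolation=cv2.INTER_CUBIC)
cv2.imwrite('pics/cmp.png',np.hstack([f('pics/side0.png'),f('pics/s2.png')]))
E
```

```text
(no output)
```

View pics/cmp.png

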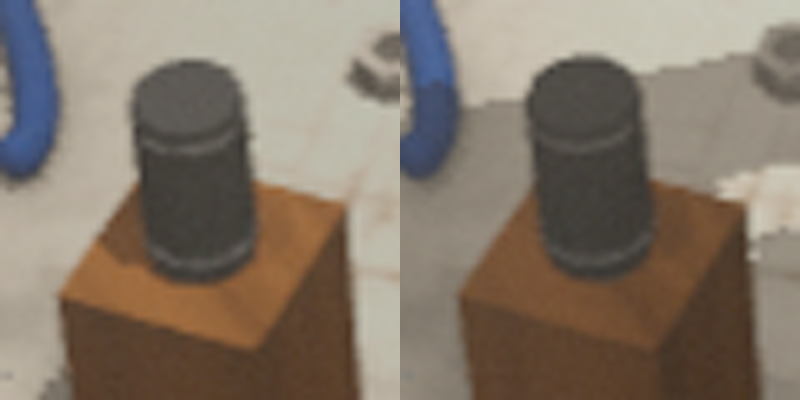

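The drift stands as it did at the start: shoulder on the block, upright, within about 1 px. The nut hasn't moved. Handing in.

```bash
python3 -c "
from rig import order
print(order.sign_off())"
```

```text
the job is handed in; nothing more can be done
None
```

I knocked the plug out, put the drift back in its holder and handed the job in at about 27 s. The one thing I never saw directly is the plug lying in the tray, because the hub and the near cheek hide it.

**What I did:** I found the off-centre hole in the top and wrist camera images, at about (535, -202) mm. The drift went down through it by feel. The highest vertical wrist force I read was about 20 N, with about 6 N sideways where the shank rubbed the hole. I read forces only at the end of each move, so brief peaks could have been higher.

**Last checks:**
- **Plug:** the drift met no resistance once its nose was below the hub. Afterwards the hole showed dark, with no brass behind it, and no brass was visible outside the tray. It should therefore be in the tray.
- **Drift:** it stands upright with its shoulder on the block, matching the first side picture to about a pixel.
- **Tape and nut:** both look unmoved in the camera views.
- **Robot:** it was clear of everything, with wrist force about 0 N.

**What disagreed:** the top and wrist cameras differed by about 3 mm on absolute position, but their relative distances agreed to under 1 mm. My first descent to the drift also slipped about 19 mm sideways without touching anything, and I corrected it before gripping.

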